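# Fill the drive rack's empty bay and hold the stack tight

## Robot

A 7-joint arm with a two-finger parallel gripper is mounted at the origin on the work surface. World frame = base frame: x ahead of the robot, y to its left, z up, the work surface at z = 0. Lengths are in mm, angles in degrees, forces in N, time in s.
With the tool pointing down it reaches from about 425 to 975 mm from the base axis. Payload 16.7 kg.
Tool frame: the origin (TCP) lies at the very end of the fingers, on their centre line; the grasp point (between the pads) lies 19 mm behind it (ctrl.tcp_to_grasp is the z of the grasp point in the tool frame, in mm); z points along the fingers, x is the direction in which the jaws open and shut, and the axes are right-handed (so a half turn about z gives the same grasp; the last joint's range is limited). The gripper opens to 85 mm and grips with 20 to 120 N. Pads are 22 mm wide; open, the fingers measure 114 mm over their backs; the gripper's body (76 mm by 85 mm) begins 54 mm behind the grasp point. The pads swing forward as they close: fully open they stand 13 mm farther back than shut.
Start: joints at [58.356, 24.414, 4.234, 92.017, -1.954, 63.644, -3.845], TCP at [264.563, -620.953, 231.302] pointing down, gripper open.
Joint ranges: [-163.25, 163.25], [-28.42, 122.38], [-70.27, 78.77], [12.13, 141.07], [-58.53, 238.53], [9.26, 117.41], [-156.51, 156.51]. Speed limits (degrees/s): [108.29, 108.29, 136.94, 136.94, 172.46, 172.46, 172.46].

## Interface

Orientations are given as a 3x3 rotation matrix whose columns are the frame's x, y, z axes.
In Python, from cell import ctrl gives the robot as it stands. Calls block until the motion is done:
- ctrl.reach(position, orientation): joint-space move of the TCP to a pose.
- ctrl.servo_line(position, attitude=None, max_speed=150, contact_N=None): straight line of the TCP; attitude=None keeps the orientation; max_speed is the mean speed in mm/s. With contact_N (N) it stops when the force on the tool has changed by that much, and returns True; else False.
- ctrl.move_j(angles): joint-space move.
- ctrl.ungrasp() and ctrl.clamp(): open the fingers fully, or close them until they stop; the grip force is fixed at half the most.
- ctrl.hold(seconds).
- ctrl.inverse_kinematics(position, orientation): joint angles nearest the present ones, or None.
- ctrl.get_state(): the state.
- ctrl.camera(name): name is "side" or "top" or "wrist"; returns the picture (420x560x3 uint8, red, green, blue); there is no depth.
- ctrl.camera_params(name): a dict with "fov_y" (degrees; the focal length in pixels is half the picture's height over the tangent of half this angle, whatever the lens; pixels are square), "cx", "cy" (the principal point, pixels), "dist" ([k1, k2, p1, p2, k3] as OpenCV has them; the pictures are not rectified), "R" (3x3) and "t" (3): a world point X has camera coordinates R X + t. Camera axes: x right, y down, z forward; pixel columns grow to the right and rows downward; lengths in mm; the calibration is good to about 2 mm. A picture is of the moment at which its call begins: read the wrist's pose just before it. camera_params takes no time and is no camera call; for the wrist camera it gives the pose at the moment of the call.
A pose or a line that the arm cannot do raises ctrl.IKError and nothing moves.
- ctrl.job_done(): hands the job in, once; it reports no verdict.
The state is a dict: "t": time; "joints": joint angles; "qd": joint speeds; "effort": joint torques, N m; "ee_pos": TCP position; "tool_rot": TCP orientation; "ft_force": force on the tool from outside, world axes, zero at the start; "ft_torque": the same for the moment, N m; "opening": finger opening in mm.
Only numpy, scipy, OpenCV 4.12 (cv2) and the standard library are available. Lean on these libraries where they do the work, as an engineer would, in place of code of your own. Each camera call takes 0.05 s, during which the arm holds its last target. There are 200 camera calls.

## Task

Three drive sleds stand in the small metal rack; stand the black filler block in the one gap between them (or between a sled and the rack's end wall) that is wide enough for it, right down on the rack floor, and let go of it. Then push the rack's sprung end plate towards the end wall until sleds and filler are pressed flush together with no gap left, and finish while still holding the plate firmly pressed there, so that I can do up the screws. Leave the other things on the bench alone.

Things in the scene. Friction and masses are not known exactly. Their poses are not given: they have to be found in the camera images.
- rack: Fixed aluminium drive rack: a channel along its y, open on top. Origin: centre underside; z up. Floor top at z = 6 mm; 126 mm wide (x), y from -150 to +114 mm. End wall at +y: inner face at y = +100 mm, 66 mm high. Side rails: inner faces x = +-57, top z = 24 mm. Behind the end plate (-y side) the floor is free between x = +-43 mm; beside that, guide rods and 40 mm high posts (at y = -143 mm).
- end_plate (a joint): Travel (m) of the steel end plate along the rack's +y: 0 at rest, its inner face then at rack y = -56 mm; limit 0.070. Plate 12 mm thick (y), 104 wide (x), top 80 mm above the bench. A spring pushes it back: 2 N at rest, about 4 N when the stack is tight; the sleds' friction adds some 3 to 8 N. Tight, with the filler in place, at about 0.044; let go and it springs back.
- push_face (a point): Point on the middle of the end plate's outer face (the side away from the sleds), 56 mm above the bench, at a dark rubber patch; frame parallel to the rack's. Push here in the rack's +y.
- drive_a: Drive sled, dark steel box 110 (x) x 30 (y) x 55 mm (z), 0.2 kg, standing loose on the rack floor (top 61 mm above the bench), in any of the row's three places. Origin: centre of the underside; axes as the rack's. Gaps in the row: one about 30 mm, the others 19 mm or less; the one at the end plate never takes the filler.
- drive_b: Second sled, the same as drive_a.
- drive_c: Third sled, the same in looks and size, but its origin is not at its centre: the sled's middle lies at y = -13 mm in this frame (13 mm towards the end plate).
- filler: Black filler block with a pull tab, about 0.13 kg, standing loose on the bench to the robot's left of the rack. Block 100 (x) x 22 (y) x 50 mm (z); on it, in the middle, an upright tab 44 (x) x 14 (y) mm up to z = 105 mm: grip the tab across y, near its top. Origin: centre of the underside, z up. It goes in with its y along the rack's y, either way round.
- mug: White ceramic mug, about 76 mm across, 90 mm tall; loose on the bench, to be left alone. Origin: centre of the underside.
- screw_jar: Clear screw jar, 56 mm across, 70 mm tall; loose on the bench, to be left alone. Origin: centre of the underside.
- screwdriver: Screwdriver, 180 mm long, lying; loose on the bench, to be left alone. Origin: centre of the underside.
- remote: Remote control, 160 x 44 x 18 mm, lying; loose on the bench, to be left alone. Origin: centre of the underside.
- mouse: Computer mouse, 105 x 58 mm; loose on the bench, to be left alone. Origin: centre of the underside.
- spare_drive: Spare drive sled lying flat, 110 x 55 x 30 mm; not needed; loose on the bench, to be left alone. Origin: centre of the underside.
- heat_sink: Aluminium heat sink, 60 x 60 x 34 mm; loose on the bench, to be left alone. Origin: centre of the underside.

How it is judged (in metres and radians):
On the way:
1. the filler stands on the rack floor in the wide gap and has been let go (z of filler in the frame of rack between 0.003 and 0.009 m and x of filler in the frame of rack between -0.012 and 0.012 m and angle between filler's own z axis and vertical below 0.12 rad and angle between the y axis of filler and the y axis of rack, either way round below 0.12 rad and y of filler in the frame of drive_c between 0.0105 and 0.0225 m and contact force between the fingers and filler below 0.05 N), for 0.2 s.
At the end, for the whole second after the job is handed in: The filler stands upright (within 0.12 rad) on the rack floor in the gap that was wide enough and is squeezed by its neighbour with more than 3 N; all sleds stand upright; the end plate is held against its spring with the whole row closed up (travel 42.5 to 48 mm: less than 1.5 mm of play in all) (z of filler in the frame of rack between 0.003 and 0.009 m and x of filler in the frame of rack between -0.012 and 0.012 m and angle between filler's own z axis and vertical below 0.12 rad and angle between the y axis of filler and the y axis of rack, either way round below 0.12 rad and y of filler in the frame of drive_c between 0.0105 and 0.015 m and value of joint end_plate between 0.0425 and 0.048 m and (contact force between filler and drive_a above 3 N or contact force between filler and drive_b above 3 N or contact force between filler and drive_c above 3 N) and angle between each of drive_a, drive_b, drive_c's own z axis and vertical below 0.1 rad); the arm keeps its last pose, push and grip.
It fails at once if another thing on the bench shoved by more than 30 mm (distance of any of mug, screw_jar, screwdriver, remote, mouse, spare_drive, heat_sink from where it was at the start of the episode above 0.03 m).
It also fails if it takes over 61 s, if anything falls off the work surface, if the arm or the gripper's body presses on something with over 40 N, if the wrist force passes 120 N, or if a joint passes its speed limit or range.

## Working session

There is one attempt and no reset: what is moved stays moved. The work goes in short steps, each a Python script; the robot and the scene stay as the last script left them, time stands still between calls to the robot, and variables do not carry over. Pictures are saved under pics/ and viewed, about 8 in all and at most 12, crops included, and the job is handed in when it is done.

```bash
ls; mkdir -p pics
cat > h.py <<'E'
import numpy as np, cv2
from cell import ctrl
def K(p):
    f=210/np.tan(np.radians(p["fov_y"])/2); return np.array([[f,0,p["cx"]],[0,f,p["cy"]],[0,0,1.]])
def ray(p,uv):
    uv=np.array(uv,float).reshape(-1,1,2)
    n=cv2.undistortPoints(uv,K(p),np.array(p["dist"],float)).reshape(-1,2)
    R=np.array(p["R"]);t=np.array(p["t"]).ravel()
    d=np.c_[n,np.ones(len(n))]@R
    return -R.T@t,d
def onz(p,uv,z):
    c,d=ray(p,uv); return c+d*((z-c[2])/d[:,2])[:,None]
def proj(p,X):
    R=np.array(p["R"]);r,_=cv2.Rodrigues(R)
    return cv2.projectPoints(np.array(X,float).reshape(-1,1,3),r,np.array(p["t"],float).ravel(),K(p),np.array(p["dist"],float))[0].reshape(-1,2)
def save(n,im,s=1):
    cv2.imwrite(n,cv2.resize(im[:,:,::-1],None,fx=s,fy=s,interpolation=cv2.INTER_CUBIC))
E
python3 - <<'E'
from h import *
for n in("top","side"):
    im=ctrl.camera(n);np.save(f"pics/{n}0.npy",im);save(f"pics/{n}0.png",im,1.42)
    p=ctrl.camera_params(n);print(n,p, -np.array(p["R"]).T@np.array(p["t"]).ravel())
E
```

```text
pics
top {'fov_y': 44.970183111890755, 'cx': 282.5986613305555, 'cy': 201.71358624819283, 'dist': array([-0.10877138,  0.        ,  0.        ,  0.        ,  0.        ]), 'R': array([[ 0.02361335, -0.99942396,  0.02437543],
       [-0.98290531, -0.02766248, -0.18202182],
       [ 0.18259125, -0.01966059, -0.98299232]]), 't': array([  19.59236281,  508.53765851, 1246.01500455])} [ 271.87028225   58.14588325 1316.91055439]
side {'fov_y': 54.119482009988275, 'cx': 282.73791963292535, 'cy': 213.89980567533533, 'dist': array([-0.08167786,  0.        ,  0.        ,  0.        ,  0.        ]), 'R': array([[-0.99968076, -0.01222619, -0.02211082],
       [ 0.00884194,  0.65049722, -0.75945717],
       [ 0.02366829, -0.75941022, -0.65018145]]), 't': array([ 496.25486001,   13.93480137, 1185.62296604])} [467.9115538  897.37695833 792.42555162]
```

View pics/top0.png

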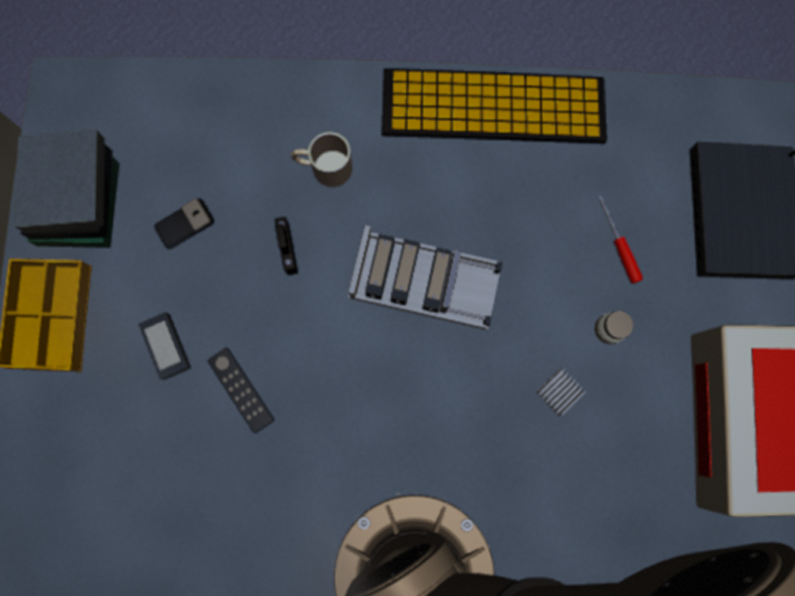

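View pics/side0.png

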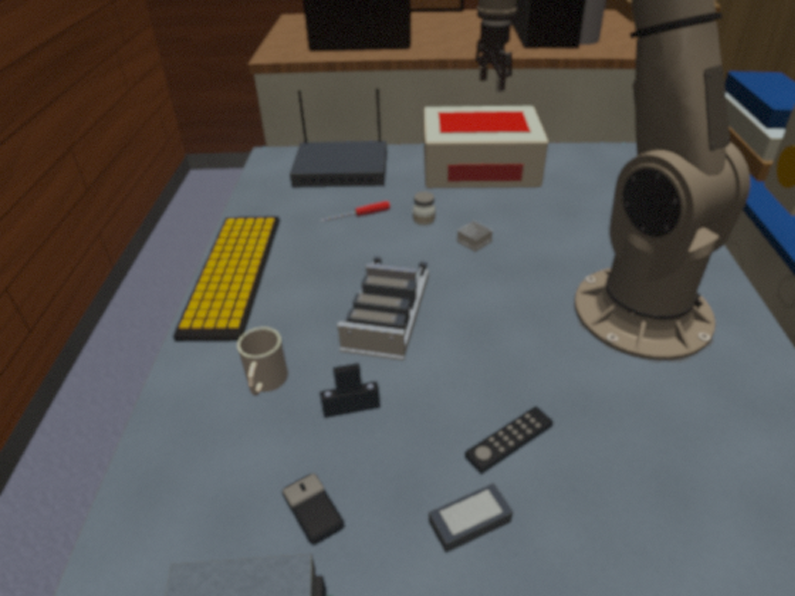

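Top view: the rack is at (425,278) with its end wall to the left. The sleds are at columns 380, 405 and 438, with the plate at about 455. The filler stands at (286,245). Side view agrees. Next: rough positions and the wrist camera geometry.

Run:
```python
from h import *
np.set_printoptions(precision=1,suppress=True)
p=ctrl.camera_params("top"); s=1.42
def q(uv,z): return onz(p,np.array(uv)/s,z)
print("wall top",q([(367,229),(352,297)],66))
print("right end",q([(502,262),(489,327)],40))
print("filler top ends",q([(281,218),(291,272)],50))
print("tab",q([(283,238)],105))
im=np.load("pics/top0.npy"); 
w=ctrl.camera_params("wrist"); st=ctrl.get_state()
Rt=np.array(st["tool_rot"]);R=np.array(w["R"]);c=-R.T@np.array(w["t"]).ravel()
print("cam in tool",Rt.T@(c-st["ee_pos"]),"\n",Rt.T@R.T,w["fov_y"],w["cx"],w["cy"],w["dist"]);print(Rt,st["t"])
# mid-rack pose candidate IK
for xy in ((560,-50),(560,60),(560,180)):
  for a in range(0,360,45):
    ca,sa=np.cos(np.radians(a)),np.sin(np.radians(a))
    O=np.array([[ca,sa,0],[sa,-ca,0],[0,0,-1.]])
    j=ctrl.inverse_kinematics([*xy,330],O); print(xy,a,None if j is None else np.array(j))
crop=im[120:260,170:370]; save("pics/topcrop.png",crop,4)
```

```text
wall top [[607.2  97.1  66. ]
 [482.9 119.4  66. ]]
right end [[ 559.6 -150.1   40. ]
 [ 439.5 -126.4   40. ]]
filler top ends [[627.7 254.8  50. ]
 [528.  231.2  50. ]]
tab [[576.5 240.8 105. ]]
cam in tool [  -0.1  -67.6 -142.1] 
 [[ 1.   0.   0. ]
 [-0.   1.   0.3]
 [-0.  -0.3  1. ]] 69.16573482433931 281.4672196770792 209.34286205917869 [-0.  0.  0.  0.  0.]
[[ 0.4 -0.9 -0. ]
 [-0.9 -0.4  0. ]
 [-0.   0.  -1. ]] 0.1
(560, -50) 0 [ 22.8  11.5 -28.2  98.1   5.7  71.8  -6.7]
(560, -50) 45 [ 27.2  12.2 -33.5  97.9   7.   72.   37.1]
(560, -50) 90 [ 30.7  12.8 -37.8  97.7   8.2  72.3  81.1]
(560, -50) 135 [ 46.6  17.7 -58.9  96.9  15.7  74.3 119.6]
(560, -50) 180 [ -59.    23.    76.8  102.1  -23.3   73.7 -156.5]
(560, -50) 225 [   9.8   10.2  -12.9   98.8    2.4   71.2 -138.7]
(560, -50) 270 [ 13.6  10.5 -17.3  98.6   3.3  71.4 -94.5]
(560, -50) 315 [ 17.7  10.9 -22.2  98.4   4.3  71.5 -50.5]
(560, 60) 0 [ 17.2  12.5 -35.   97.7   7.5  72.2 -19.5]
(560, 60) 45 [ 19.9  13.  -38.3  97.5   8.4  72.4  24.7]
(560, 60) 90 [ 23.7  13.9 -43.1  97.3   9.9  72.7  68.5]
(560, 60) 135 [ 35.3  17.8 -58.9  96.8  15.8  74.4 108.3]
(560, 60) 180 [ 35.3  17.8 -58.9  96.8  15.8  74.4 153.3]
(560, 60) 225 [   7.2   11.1  -23.    98.2    4.5   71.6 -151.9]
(560, 60) 270 [  11.8   11.7  -28.5   98.     5.8   71.8 -108. ]
(560, 60) 315 [ 14.5  12.1 -31.8  97.8   6.6  72.  -63.7]
(560, 180) 0 [ 12.3  17.1 -45.1  94.2  12.5  73.9 -35. ]
(560, 180) 45 [ 11.7  16.9 -44.3  94.3  12.2  73.8  10.2]
(560, 180) 90 [ 14.6  17.9 -48.3  94.1  13.8  74.2  53.9]
(560, 180) 135 [ 21.7  20.9 -58.8  93.8  18.4  75.8  95. ]
(560, 180) 180 [ 21.7  20.9 -58.8  93.8  18.4  75.8 140. ]
(560, 180) 225 [ -75.9   23.6   70.2   98.9  -23.1   74.  -135.6]
(560, 180) 270 [  11.    16.7  -43.4   94.3   11.9   73.7 -124.5]
(560, 180) 315 [ 13.6  17.5 -46.9  94.2  13.2  74.1 -80.6]
```

View pics/topcrop.png

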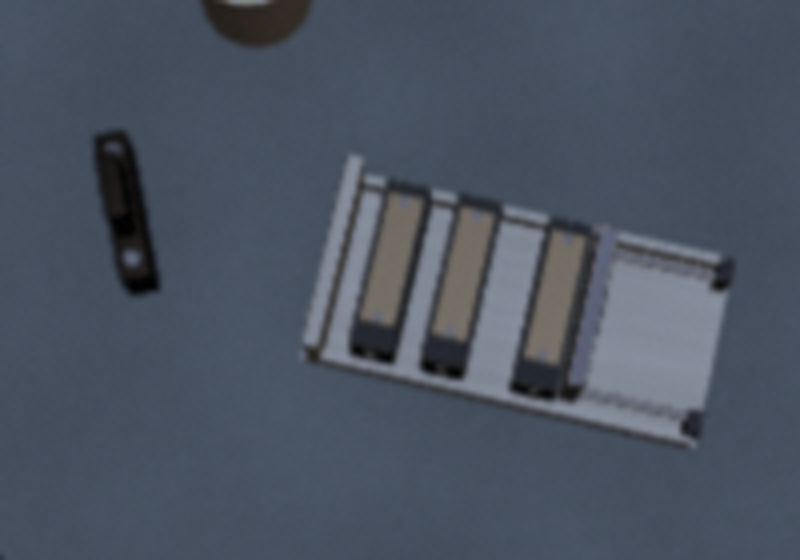

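The crop shows the wide gap between the middle sled (465,280) and the sled next to the plate (555,300). The rack's yaw is about -10° and the filler's about +13°. Now wrist close-ups of both.

```bash
cat >> h.py <<'E'
def O(a):
    a=np.radians(a);c,s=np.cos(a),np.sin(a); return np.array([[c,s,0],[s,-c,0],[0,0,-1.]])
E
python3 - <<'E'
from h import *
import json
def snap(n):
    w=ctrl.camera_params("wrist");im=ctrl.camera("wrist");np.save(f"pics/{n}.npy",im)
    json.dump({k:np.array(v).tolist() for k,v in w.items()},open(f"pics/{n}.json","w"));save(f"pics/{n}.png",im,1.42)
ctrl.servo_line([264.6,-621,330],max_speed=200)
ctrl.reach([490,-20,260],O(79.6));ctrl.hold(.3);snap("w_rack")
ctrl.reach([545,240,230],O(103.3));ctrl.hold(.3);snap("w_fil")
s=ctrl.get_state();print(s["t"],s["ee_pos"],s["joints"],s["opening"])
E
```

```text
4.7833 [545.23308762 239.23488235 230.22388158] [  6.71721044  23.32000181 -46.8696308  100.38096723  18.71356598
  64.4204108   57.20111477] 85.61109737977529
```

View pics/w_rack.png

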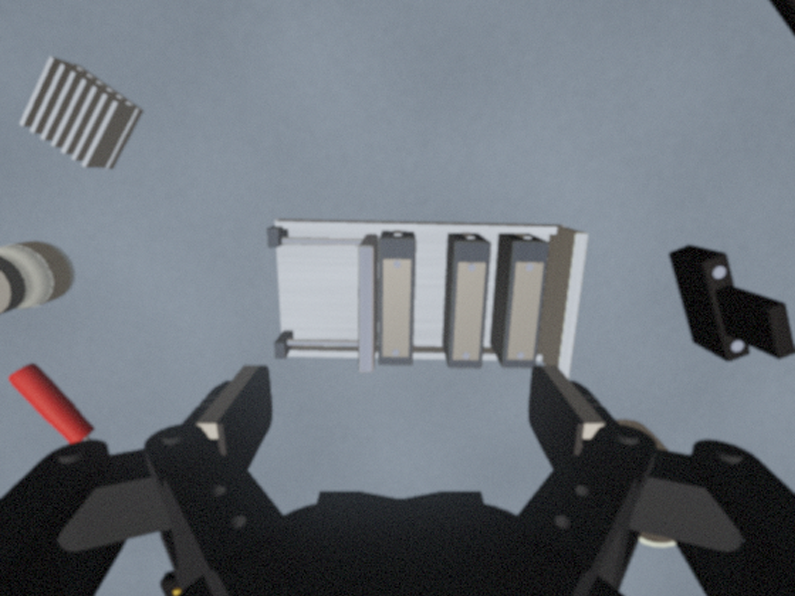

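View pics/w_fil.png

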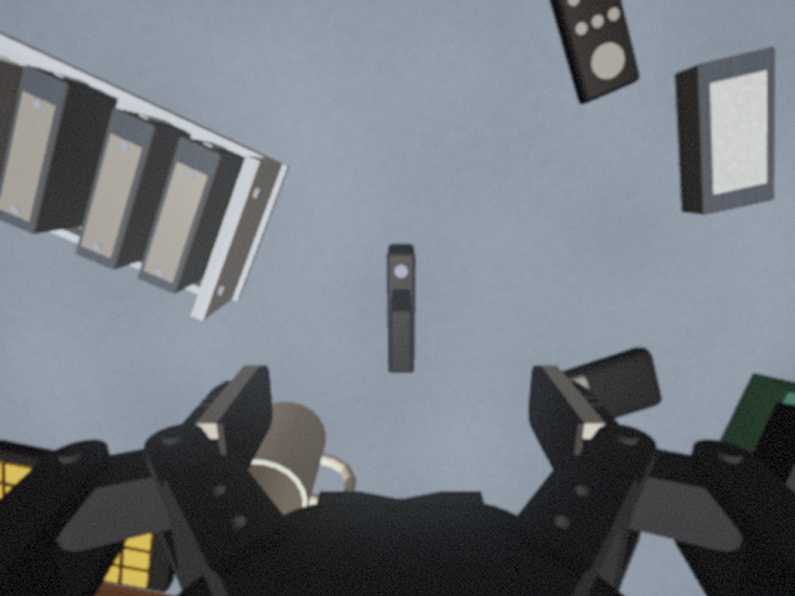

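Wrist views: in w_rack the wide gap is at columns 415–447, and the plate is at 359–373. In w_fil the tab top spans rows 308–372 at column 401, in line with the jaws. I'll enlarge the rack and take measurements from masks.

Run:
```python
from h import *
import json
np.set_printoptions(precision=1,suppress=True)
im=np.load("pics/w_rack.npy");p=json.load(open("pics/w_rack.json"))
save("pics/rackcrop.png",im[145:270,185:420],3.4)
hsv=cv2.cvtColor(im,cv2.COLOR_RGB2HSV)
m=((im[:,:,0].astype(int)-im[:,:,2])>15)&(im[:,:,0]>120);m[:, :]&=True;m[:150]=0;m[270:]=0;m[:,:250]=0;m[:,390:]=0
n,l,st,c=cv2.connectedComponentsWithStats(m.astype(np.uint8))
for i in range(1,n):
    if st[i,4]<300: continue
    pts=np.argwhere(l==i)[:,::-1].astype(np.float32);r=cv2.minAreaRect(pts)
    b=onz(p,cv2.boxPoints(r),61)[:,:2];print("label",st[i,4],r[0],onz(p,[r[0]],61)[0],np.linalg.norm(np.diff(b,axis=0),axis=1),b.ravel())
im=np.load("pics/w_fil.npy");p=json.load(open("pics/w_fil.json"))
g=cv2.cvtColor(im,cv2.COLOR_RGB2GRAY)
m=(g<95).astype(np.uint8);m[:165]=0;m[268:]=0;m[:,:255]=0;m[:,310:]=0
pts=np.argwhere(m)[:,::-1].astype(np.float32);r=cv2.minAreaRect(pts);print("fil",r,cv2.boundingRect(m))
print("col 282 gray",g[165:270,287])
for row in (185,205,225,235,245,255): print(row,g[row,262:304])
```

```text
fil ((282.0, 216.5), (89.0, 18.0), 90.0) (273, 172, 19, 90)
col 282 gray [156 156 156 153 155 145 123  80  53  54  47  58  59  58  71  85  93  93
  98  93  92  93  95 103 115 123 130 124 110  99  91  89  91  93  87  88
  91  86  81  62  60  56  56  56  58  58  49  60  52  59  54  57  60  66
  68  78  84  83  84  81  80  80  82  81  77  77  80  82  78  79  78  76
  76  77  80  74  73  79  76  79  78  78  69  74  75  77  76  80  71  73
  75  72  77  69  74  71  80 113 142 153 152 154 152 156 150]
185 [157 156 156 155 157 152 153 153 155 145 112  85  85  91  98  96  95  98
 105 107 111 112 102  94  94  92  94  89  82  79 105 141 151 151 151 152
 153 156 151 154 153 153]
205 [152 150 151 153 153 151 153 152 152 144 113  86  80  79  69  62  54  57
  56  58  58  54  59  56  60  60  66  77  75  84 113 144 153 155 154 152
 153 150 151 154 150 150]
225 [155 154 154 153 152 151 153 153 152 145 125  95  75  73  81  86  86  84
  88  87  89  85  87  82  84  80  76  66  67  94 124 149 151 154 153 154
 152 150 152 152 152 153]
235 [155 151 154 154 152 150 151 155 153 154 141 108  70  72  76  82  82  84
  87  85  80  84  80  84  78  78  74  66  69  89 125 145 153 152 153 151
 151 152 151 154 153 155]
245 [155 155 154 153 156 148 152 152 153 152 137 102  72  67  77  77  81  80
  82  79  82  79  84  77  78  78  67  65  72  91 124 145 149 154 148 153
 152 153 154 153 155 152]
255 [153 156 154 154 152 153 151 152 152 152 139 101  73  66  72  77  77  75
  77  78  75  74  78  74  70  75  64  72  71 106 140 151 153 152 150 151
 152 149 153 150 154 151]
```

View pics/rackcrop.png

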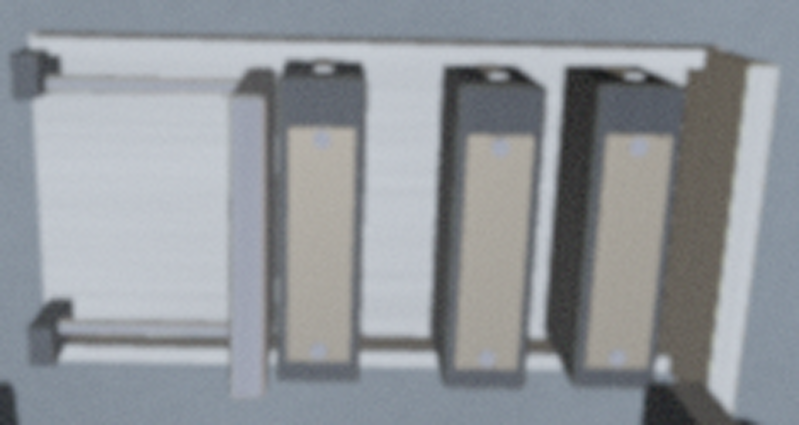

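Rack crop: the sled labels, plate top (230–267 × 95–395) and end wall top edges (745,63)–(778,65) are all clear. The wide gap runs from 361 to about 450. I'll compute the poses and cross-check them against the given sizes.

Run:
```python
from h import *
import json
np.set_printoptions(precision=1,suppress=True)
p=json.load(open("pics/w_rack.json"))
q=lambda uv,z: onz(p,np.array(uv,float)/3.4+[185,145]-.35,z)[:,:2]
L=[q(x,61) for x in ([(289,127),(355,127),(353,361),(285,361)],[(467,135),(535,135),(520,370),(454,370)],[(606,133),(672,135),(650,370),(585,368)])]
pl=q([(230,95),(266,95),(267,393),(232,395)],80)
wi=q([(745,63)],66);wo=q([(778,65),(740,412)],66)
r1=q([(30,33),(710,45)],24);r2=q([(110,363),(560,368)],24);fl=q([(32,45),(42,360)],6)
yaw=[]
for n,(a,b) in dict(rail=r1,rail2=r2).items(): d=b-a;yaw.append(np.degrees(np.arctan2(-d[0],d[1])));print(n,yaw[-1])
for n,X in dict(s3=L[0],s2=L[1],s1=L[2],pl=pl).items():
    d=X[2]+X[3]-X[0]-X[1];print(n,"yaw",np.degrees(np.arctan2(d[1],d[0])),"size",np.linalg.norm(d)/2,np.linalg.norm(X[1]+X[2]-X[0]-X[3])/2)
print("wall yaw",np.degrees(np.arctan2(*(wo[1]-wo[0])[::-1])),np.linalg.norm(wo[1]-wo[0]))
th=np.radians(np.mean(yaw));print("yaw",np.degrees(th))
ex=np.array([np.cos(th),np.sin(th)]);ey=np.array([-ex[1],ex[0]]);B=np.c_[ex,ey]
for n,X in dict(s3=L[0].mean(0),s2=L[1].mean(0),s1=L[2].mean(0),pl=pl.mean(0),wi=wi[0],wo=wo[0],wo2=wo[1],r1=r1.mean(0),r2=r2.mean(0),fl=fl.mean(0)).items(): print(n,"xy along rack axes",X@B)
p=json.load(open("pics/w_fil.json"))
T=onz(p,[(282,219.5),(282,240.7),(282,262),(272.5,240),(291.7,240)],105)[:,:2];print("tab",T,np.linalg.norm(T[2]-T[0]),np.linalg.norm(T[4]-T[3]))
print("block end",onz(p,[(282,171)],0),onz(p,[(282,180)],50),"fil yaw",np.degrees(np.arctan2(*(T[2]-T[0])[::-1])))
```

```text
rail -11.388989094717148
rail2 -11.062403968144608
s3 yaw -11.228356750351864 size 84.24143917026086 23.092082666307437
s2 yaw -11.204091016512976 size 84.98902462599025 23.123656960368574
s1 yaw -10.955858646058884 size 84.94779632501165 22.683107123467096
pl yaw -11.318312759757688 size 101.75269027044112 11.566977166301639
wall yaw -10.022924711324238 122.90467608940594
yaw -11.225696531430877
s3 xy along rack axes [521.2  72.7]
s2 xy along rack axes [523.4 132.6]
s1 xy along rack axes [522.4 178.9]
pl xy along rack axes [516.7  49.5]
wi xy along rack axes [455.2 209.2]
wo xy along rack axes [455.7 220. ]
wo2 xy along rack axes [578.6 222.6]
r1 xy along rack axes [453.5  89.6]
r2 xy along rack axes [581.2  78.9]
fl xy along rack axes [523.9 -40. ]
tab [[560.6 242.9]
 [580.9 247.7]
 [602.1 252.7]
 [582.2 238.9]
 [578.1 256.4]] 42.64188198844707 17.999782274512196
block end [[532.2 236.2   0. ]] [[534.4 236.7  50. ]] fil yaw 13.269863691329798
```

The measurements agree: rack yaw is -11.2° and its origin is at (517,110) in rack axes. The gaps are 4, 30, 16 and 16 mm, which sum to 66 = 44 + 22, so drive_c is the sled at the plate. The filler is at (581.5,247.8). Next I'll grasp it, carry it and check above the gap.

```bash
cat >> h.py <<'E'
th=np.radians(-11.23);RB=np.array([[np.cos(th),-np.sin(th)],[np.sin(th),np.cos(th)]])
X0,Y0=517.,110.
def rk(x,y,z): return [*(RB@[X0+x,Y0+y]),z]   # rack frame -> world
OR=O(78.77)
def say(*a):
    s=ctrl.get_state();print(*a,"t",round(s["t"],2),np.round(s["ee_pos"],1),"F",np.round(s["ft_force"],1),"op",round(s["opening"],1))
E
python3 - <<'E'
from h import *
ctrl.reach([581.5,247.8,170],O(103.27))
print(ctrl.servo_line([581.5,247.8,76],max_speed=120,contact_N=8));say("at")
ctrl.clamp();say("clamped")
ctrl.servo_line([581.5,247.8,215],max_speed=150);say("up")
ctrl.reach(rk(0,-7.4,215),OR)
ctrl.servo_line(rk(0,-7.4,147),max_speed=120);ctrl.hold(.3);say("above")
p=ctrl.camera_params("wrist");im=ctrl.camera("wrist");save("pics/pre.png",im,1.42)
im=ctrl.camera("side");save("pics/pre_side.png",im[120:290,200:340],4)
E
```

```text
False
at t 6.1 [581.9 248.1  76.8] F [0.2 0.5 0.1] op 85.6
clamped t 6.76 [581.6 248.   76.2] F [0.3 0.9 3.9] op 12.9
up t 7.83 [581.1 247.4 214. ] F [ 0.5 -0.5 -2.1] op 13.4
above t 9.85 [ 5.273e+02 -1.000e-01  1.475e+02] F [ 0.2 -0.8 -1.9] op 13.0
```

View pics/pre.png

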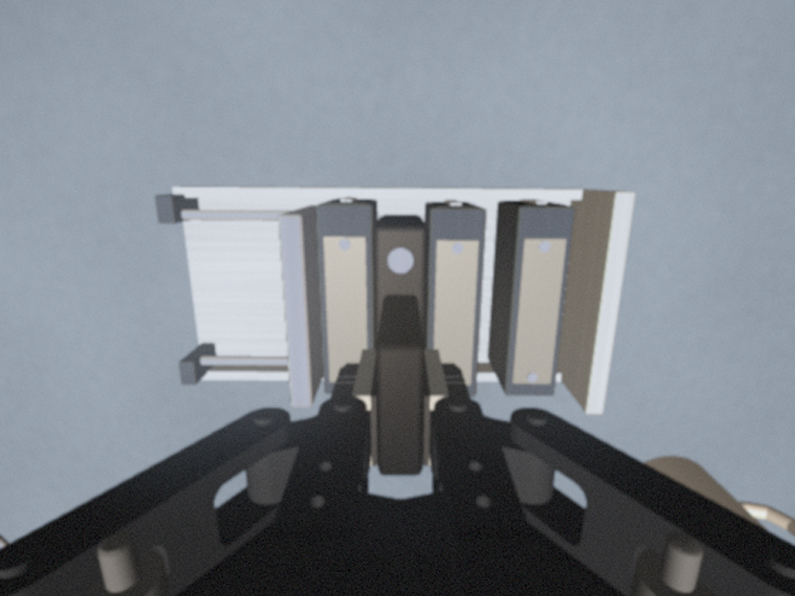

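The picture shows the filler centred over the gap: block at columns 376–426, sled edges at 374 and 427, and parallel to them. Now insert.

Run:
```python
from h import *
print(ctrl.servo_line(rk(0,-7.4,90),max_speed=60,contact_N=8));say("low")
print(ctrl.servo_line(rk(0,-7.4,79.5),max_speed=15,contact_N=4));say("floor")
if abs(ctrl.get_state()["ee_pos"][2]-82)<3:
    ctrl.ungrasp();ctrl.hold(.3);say("open")
    ctrl.servo_line(rk(0,-7.4,200),max_speed=150);say("up")
    ctrl.hold(.2)
    im=ctrl.camera("wrist");save("pics/placed.png",im,1.42)
```

```text
False
low t 11.05 [527.4   0.   90.3] F [ 0.2 -0.3 -1.2] op 13.0
True
floor t 11.59 [527.1  -0.   82.2] F [-1.3  0.1  8.6] op 13.2
open t 12.58 [ 5.266e+02 -2.000e-01  8.180e+01] F [-0.6  0.   0.5] op 85.1
up t 13.53 [ 5.266e+02 -1.000e-01  1.992e+02] F [ 0.5  0.3 -0.7] op 85.2
```

```bash
ls -la pics/placed.png
```

```text
-rw-r--r-- 1 agent agent 628678 Dec  4 15:31 pics/placed.png
```

View pics/placed.png

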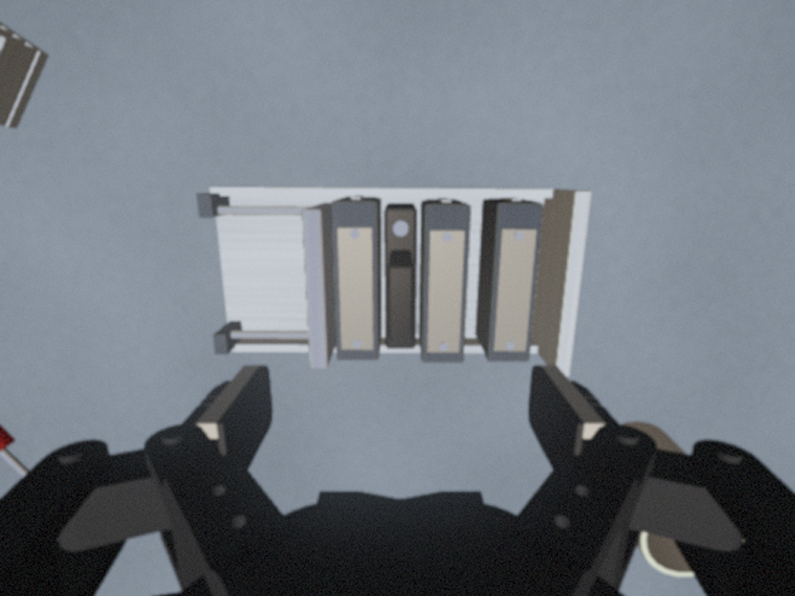

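The filler stands upright in the gap (columns 386–415, sled edges at 380 and 421). It has been released and nothing else has moved. Next: shut the fingers, come down behind the plate and push.

Run:
```python
from h import *
ry=lambda: (RB.T@ctrl.get_state()["ee_pos"][:2]-[X0,Y0]).round(2)
ctrl.servo_line(rk(0,-104,200),max_speed=150)
ctrl.clamp()
print(ctrl.servo_line(rk(0,-104,48),max_speed=100,contact_N=8));ctrl.hold(.3);say("down")
print(ctrl.servo_line(rk(0,-70,48),max_speed=20,contact_N=2.5));say("touch");y0=ry();print(y0)
print(ctrl.servo_line(rk(0,y0[1]+36,48),max_speed=25,contact_N=18));say("near");print(ry()-y0)
print(ctrl.servo_line(rk(0,y0[1]+52,48),max_speed=10,contact_N=12));say("tight");print(ry()-y0)
ctrl.hold(.5);say("held");print(ry()-y0)
save("pics/push.png",ctrl.camera("wrist"),1.42)
```

```text
False
down t 17.3 [508.3 -94.8  48.2] F [-0.2  0.3  0.2] op 0.2
True
touch t 18.51 [513.2 -69.1  47.8] F [ 0.1 -1.9  1.5] op -0.0
[ -0.15 -77.81]
False
near t 20.11 [520.  -34.9  47.7] F [ 0.  -8.5 -1.3] op -0.2
[-0.04 34.89]
True
tight t 20.98 [521.1 -29.2  47.5] F [ 0.6 -3.8  2.8] op -0.1
[-3.000e-02  4.061e+01]
held t 21.48 [521.1 -29.2  47.4] F [-0.2 -4.2  3.6] op 0.4
[-0.08 40.67]
```

View pics/push.png

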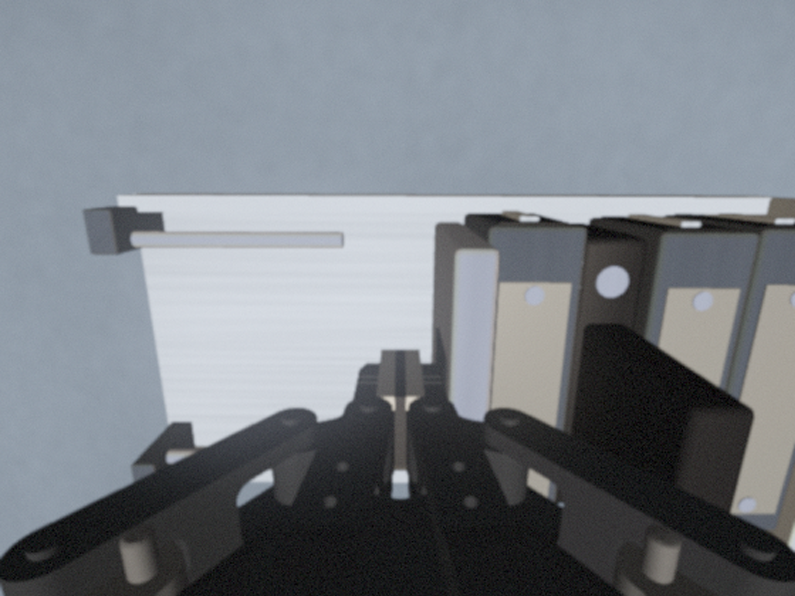

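The row is almost closed, at about 40.7 mm of travel; the contact stop tripped on a transient and the steady force is only about 4 N. I'll go on in small steps, reading the steady push force.

Run:
```python
from h import *
ry=lambda: (RB.T@ctrl.get_state()["ee_pos"][:2]-[X0,Y0])
f=lambda: (RB.T@ctrl.get_state()["ft_force"][:2])[1]
y=ry()[1]
for i in range(20):
    y+=0.7
    hit=ctrl.servo_line(rk(0,y,48),max_speed=10,contact_N=30); ctrl.hold(.25)
    F=np.mean([f() for _ in range(3)])
    print(round(y+77.81,2),"act",round(ry()[1]+77.81,2),"F",round(F,1),hit)
    if hit or F<-20 or y+77.81>49: break
say("end")
save("pics/fin_side.png",ctrl.camera("side")[150:270,220:320],6)
```

```text
41.39 act 40.92 F -6.4 False
42.09 act 41.0 F -9.2 False
42.79 act 41.03 F -12.6 False
43.49 act 41.1 F -15.5 False
44.19 act 41.12 F -19.6 False
44.89 act 41.16 F -23.7 False
end t 24.53 [521.  -28.7  47.7] F [ -3.6 -23.4   6.2] op 0.2
```

View pics/fin_side.png

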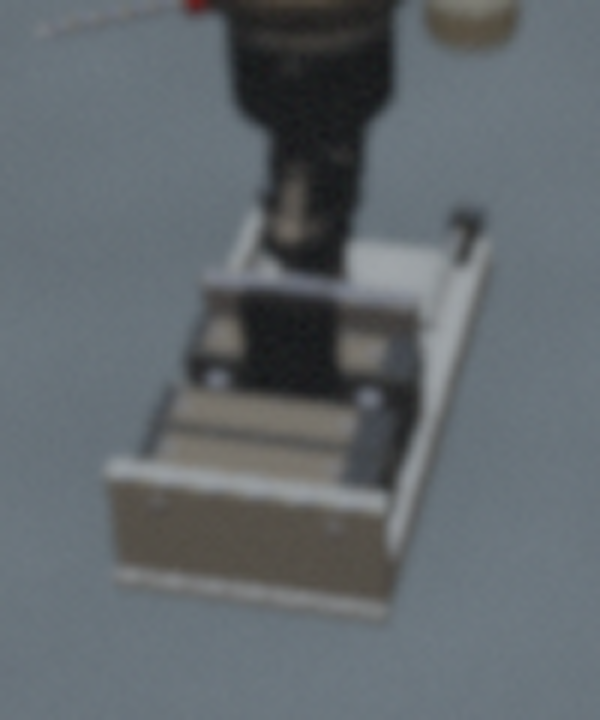

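The contact is now stiff: 24 N at an almost constant position. In the side crop the sleds and filler sit close together and the gripper stands clear of the tab. I'll measure the plate travel independently from the wrist camera.

Run:
```python
from h import *
import json
w=ctrl.camera_params("wrist");im=ctrl.camera("wrist");json.dump({k:np.array(v).tolist() for k,v in w.items()},open("pics/fin.json","w"))
save("pics/fin.png",im[130:260,290:560],2.95);say()
```

```text
t 24.63 [521.  -28.7  47.7] F [ -3.8 -23.    6.7] op 0.3
```

View pics/fin.png

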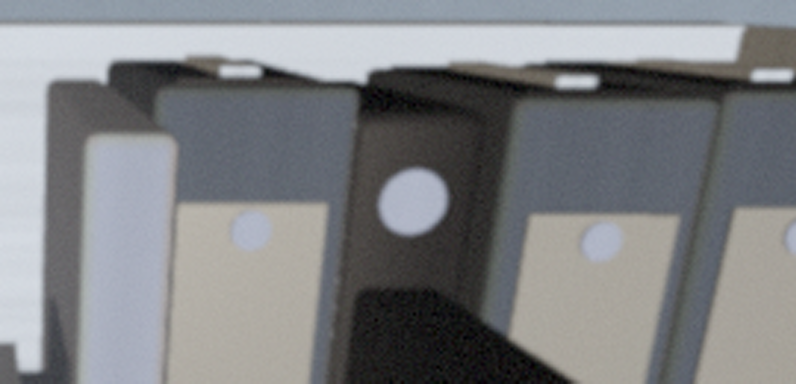

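Run:
```python
from h import *
import json
p=json.load(open("pics/fin.json"))
q=lambda uv,z: (onz(p,np.array(uv,float)/2.95+[290,130]-.35,z)[:,:2]@RB-[X0,Y0]).round(1).tolist()
print("s3 label",q([(178,203),(327,203)],61));print("s2 label",q([(527,215),(680,215)],61));print("s1 label left",q([(733,207)],61))
print("plate top edges",q([(86,140),(177,140)],80))
```

```text
s3 label [[-37.6, -6.8], [-37.6, 15.1]]
s2 label [[-35.7, 44.7], [-35.6, 67.2]]
s1 label left [[-36.8, 74.7]]
plate top edges [[-50.1, -22.7], [-50.1, -11.5]]
```

All checks agree: the sled–filler–sled pitch is 51.8 mm (52 expected), the next pitch is 30.0 (30), and plate travel is about 44.5 mm with a steady push of about 23 N.

Run:
```python
from h import *
ctrl.hold(.5);say("before");ctrl.job_done();say("done")
```

```text
before t 25.13 [521.  -28.7  47.7] F [ -4.3 -23.    6.8] op -0.4
the job is handed in; nothing more can be done
the job is handed in; nothing more can be done
```

The filler is standing in the wide gap on the rack floor. The arm is holding the end plate pressed with about 23 N, and the row is closed up. I handed the job in at about 25 s of the 61 s allowed; no verdict is reported.

**What I did:** I gripped the filler by its tab and lowered it into the 30 mm gap between the middle sled and the sled at the plate. It stopped at floor height, and I let go. I then shut the fingers and pushed the plate in until it would go no further.

**Last checks:**
- **Spacing:** the wrist camera gives 51.8 mm between the sleds on either side of the filler (52 expected when tight), and 30.0 mm to the next sled (30 expected).
- **Plate travel:** the camera gives about 44.5 mm, within the 42.5–48 mm window. The plate moved only about 0.2 mm while the push rose from 6 to 24 N.
- **Other things on the bench:** none looked moved in the pictures I viewed, but I did not measure them.

**One disagreement:** travel counted from the first touch came to only 41.2 mm. The 2.5 N touch trigger probably fired only after the plate had crossed its 4 mm gap to the first sled, which would make it about 45 mm and in line with the camera.

I could not measure the force on the filler itself. Taking spring and friction off the push leaves well over the 3 N needed.

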